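# Post the finished shaft through the sprung chip flap

### The arm

A 6-joint arm with a two-finger parallel gripper is mounted at the origin on the work surface. World frame = base frame: x ahead of the robot, y to its left, z up, the work surface at z = 0. Lengths are in m, angles in rad, forces in N, time in s.
With the tool pointing down it reaches from about 0.35 to 0.925 m from the base axis. Payload 6.4 kg.
Tool frame: the origin (TCP) lies midway between the tips of the shut fingers; the grasp point (between the pads) lies 19 mm behind it (r.grip_depth is the distance from the TCP to the grasp point, in m); z points along the fingers, y is the line along which they close (so a half turn about z gives the same grasp; the last joint's range is limited). The gripper opens to 94 mm and grips with 3 to 60 N. Pads are 16 mm wide; open, the fingers measure 119 mm over their backs; the gripper's body (75 mm by 177 mm) begins 78 mm behind the grasp point.
Start: joints at [-1.518, 0.245, 1.558, -0, 1.339, -0.174], TCP at [0.146, -0.633, 0.205] pointing down, gripper open.
Joint ranges: [-3.13, 3.13], [-1.02, 2.26], [0.13, 2.54], [-0.95, 4.09], [0.21, 2.88], [-2.74, 2.74]. Speed limits (rad/s): [2.57, 2.57, 3.14, 3.14, 3.14, 3.14].

### API

Orientations are given as a rotation vector (axis times angle).
In Python, from station import r gives the robot as it stands. The module is installed in compiled form; this text tells all that it offers.
- The arm moves only by the tool play_rows, never from a script. Its arguments are lists of equal length, an entry for each row: "jaw": the closure, from 0 (fully open) to 1 (shut); "travel": the shift along the tool's x, y, z normalised to -1 to 1, where 1 is 0.2 m, a list of three; "spin": the turn about the tool's z normalised to -1 to 1, where 1 is 60 degrees. A call has 1 to 12 rows; each row is the pose to reach, as a shift and turn from the pose commanded when the call began, along the tool's axes at that moment; what a row does not reach only later rows make up. A row lasts 1/12 s, in which the tool goes at most 41.7 mm and 7.16 degrees, less where a joint would pass 70% of its speed; a pose out of reach is approached as far as the arm can. A call with a number of a shift or a turn outside -1 to 1 is refused whole. A call with a gripper value outside its range is refused whole. The fingers move at their own pace and stop on an object; "newtons" is the grip in N (left out, the last holds). Time passes only in rows, so rows that repeat a pose let the fingers close. It gives the time, the measured TCP pose, the force, the opening and the grip force at its end, in the units of the state.
- r.get_state(): the state, without advancing time (a new reading comes with each control period).
- r.grab_frame(name): name is "side" or "top" or "wrist"; returns a dict with "image" (480x640x3 uint8, red, green, blue), "vfov" (degrees; the focal length in pixels is half the picture's height over the tangent of half this angle, whatever the lens; pixels are square), "cx", "cy" (the principal point, pixels), "camera_from_world" (4x4, takes a point from world to camera coordinates); the wrist camera has in their place "T_tool_cam" (4x4, takes a point from camera to tool coordinates, whose origin is the TCP and whose axes are the flange's). Camera axes: x right, y down, z forward; pixel columns grow to the right and rows downward; lengths in m; the calibration is good to about 2 mm. A picture is of the moment at which its call begins: read the wrist's pose just before it. There is no depth.
- r.sign_off(): hands the job in; it is judged then, once.
The state is a dict: "time_s": time; "qpos": joint angles; "dq": joint speeds; "tau": joint torques, N m; "tcp_pos": TCP position; "ee_rot": TCP orientation; "ft_force": force on the tool from outside, world axes, zero at the start; "wrist_torque": the same for the moment, N m; "opening": finger opening in m; "finger_force": force on a finger pad.
Only numpy, scipy, OpenCV 4.12 (cv2) and the standard library are available. Lean on these libraries where they do the work, as an engineer would, in place of code of your own. Each camera call takes 0.05 s, during which the arm holds its last target. There are 200 camera calls.

### The job

Put the finished, stepped shaft into the finished-parts box beside the lathe: press it down through the sprung flap in the lid with the gripper, which keeps the flap open, and let go only when the whole shaft is below the lid; then withdraw so that the flap swings fully shut. Leave the plain round blank standing where it is.

Things in the scene. Friction and masses are not known exactly. Their poses are not given: they have to be found in the camera images.
- shaft: Finished stepped aluminium shaft standing upright on its widest step. From the bottom: foot 40 mm diameter x 25 mm, middle step 28 mm diameter x 30 mm (grip here, from above), top 20 mm diameter x 15 mm; 70 mm tall, about 0.15 kg. Origin: centre of its underside; z along its axis to the narrow end.
- blank: Unfinished plain aluminium cylinder standing upright, 40 mm diameter, 70 mm tall, no steps; not to be disturbed. Origin: centre of its underside. Shaft and blank may swap places.
- box: Finished-parts box fixed to the table, grey-green sheet metal, 190 (x) x 200 (y) x 150 mm high, clear wall on its +x side. Origin: centre of its underside, z up; inner floor at z = 6 mm, walls and lid 4 mm. Its only opening is the mouth in the lid, closed by the flap. The lid from x = -1 to 95 mm is solid with free space below, into which the flap pushes a released part.
- mouth (a point): Centre of the mouth at the level of the lid's top (box frame x = -42, y = 0, z = 150 mm); axes as the box's. The mouth is 82 mm along x by 170 mm along y. Lowered at its centre with the fingers spread along y, shaft and fingertips together hold the flap open at about 1.1 to 1.3 rad.
- flap (a joint): Steel flap, 78 x 166 x 3 mm, filling the mouth, flush in the lid. Hinged along the mouth's -x edge (hinge line along the box's y); its free +x edge swings down into the box. 0 = shut, 1.45 rad = stop, fully open. A spring shuts it: about 5 N at the mouth's centre starts it opening; when open it presses on what holds it, towards +x, with about 5 N. The shaft's weight alone does not open it.
Things that resemble listed ones, but are neither listed nor needed, are in the scene too. Leave any brown or pink look-alike of the shaft alone.

How it is judged:
By the outcome, as a careful person would: the job done as asked, in the order asked, and still so for the second after the job is handed in, with the robot touching nothing.
It also fails if it takes over 38 s, if anything falls off the work surface, if the arm or the gripper's body presses on something with over 40 N, if the wrist force passes 120 N, or if a joint passes its speed limit or range.

## Working session

There is one attempt and no reset: what is moved stays moved. The work goes in short steps, Python scripts to look and compute and a tool call to move; the robot and the scene stay as the last step left them, time stands still between calls to the robot, and variables do not carry over. Pictures are saved under pics/ and viewed, at most 10 in all, crops included, and the job is handed in when it is done.

Besides the shell and the picture viewer there is one more tool, called after "Emit:" as name([rows], argument=value, ...), one row to a line, values as JSON. play_rows: Moves the arm, as the interface text tells. Its arguments: {"type":"object","properties":{"jaw":{"type":"array","items":{"type":"number"}},"travel":{"type":"array","items":{"type":"array","items":{"type":"number","minimum":-1,"maximum":1}}},"spin":{"type":"array","items":{"type":"number","minimum":-1,"maximum":1}},"newtons":{"type":"number"}},"required":["jaw","travel","spin"]}

```bash
mkdir -p pics; cat > h.py <<'E'
import numpy as np,cv2,pickle
from station import r
from scipy.spatial.transform import Rotation as R
def snap(n,tag):
    s=r.get_state(); f=r.grab_frame(n); f['s']=s
    cv2.imwrite(f'pics/{tag}.png',f['image'][:,:,::-1]); pickle.dump(f,open(f'pics/{tag}.pkl','wb')); return f
def load(tag): return pickle.load(open(f'pics/{tag}.pkl','rb'))
def cfw(f):
    if 'camera_from_world' in f: return np.array(f['camera_from_world'])
    T=np.eye(4);T[:3,:3]=R.from_rotvec(f['s']['ee_rot']).as_matrix();T[:3,3]=f['s']['tcp_pos']
    return np.linalg.inv(T@np.array(f['T_tool_cam']))
def ray(f,u,v):
    M=np.linalg.inv(cfw(f)); F=240/np.tan(np.radians(f['vfov'])/2)
    d=M[:3,:3]@np.array([(u-f['cx'])/F,(v-f['cy'])/F,1]); return M[:3,3],d/np.linalg.norm(d)
def atz(f,u,v,z):
    o,d=ray(f,u,v); return o+d*(z-o[2])/d[2]
def tri(*obs):
    A=np.zeros((3,3));b=np.zeros(3);rs=[ray(*o) for o in obs]
    for o,d in rs: P=np.eye(3)-np.outer(d,d);A+=P;b+=P@o
    x=np.linalg.solve(A,b); return x,[np.linalg.norm((np.eye(3)-np.outer(d,d))@(x-o)) for o,d in rs]
def proj(f,p):
    c=cfw(f)@np.append(p,1); F=240/np.tan(np.radians(f['vfov'])/2); return c[:2]/c[2]*F+[f['cx'],f['cy']]
E
python3 - <<'E'
from h import *
for n in('side','top','wrist'):
    f=snap(n,n+'0'); print(n,f['vfov'],f['cx'],f['cy'],np.linalg.inv(cfw(f)).round(3).tolist())
s=r.get_state();print(s['time_s'],s['tcp_pos'],s['ee_rot'],s['opening'],r.grip_depth)
E
```

```text
side 52.562147996682356 322.04756373978995 230.77219083863906 [[-0.992, -0.092, 0.089, 0.417], [-0.128, 0.678, -0.723, 0.573], [0.006, -0.729, -0.685, 0.711], [0.0, 0.0, 0.0, 1.0]]
top 54.397825577363136 312.89234752788093 235.84838338470595 [[-0.026, -0.996, 0.088, 0.42], [-1.0, 0.024, -0.018, -0.063], [0.016, -0.088, -0.996, 1.028], [0.0, 0.0, 0.0, 1.0]]
wrist 64.42042076718158 323.18345238149396 239.1932259392637 [[0.225, -0.935, -0.276, 0.227], [-0.974, -0.216, -0.062, -0.615], [-0.002, 0.283, -0.959, 0.385], [0.0, 0.0, 0.0, 1.0]]
0.15 [ 0.14614686 -0.63289976  0.20462751] [-3.11999506e+00 -3.55334189e-01 -1.27188808e-04] 0.09413098774247015 0.0188
```

View pics/side0.png

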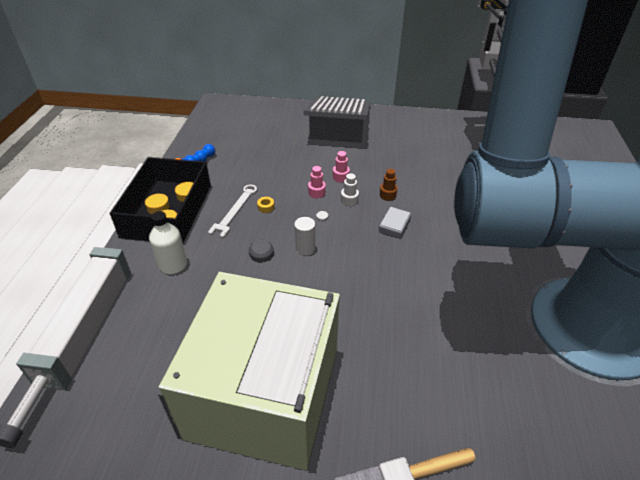

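View pics/top0.png

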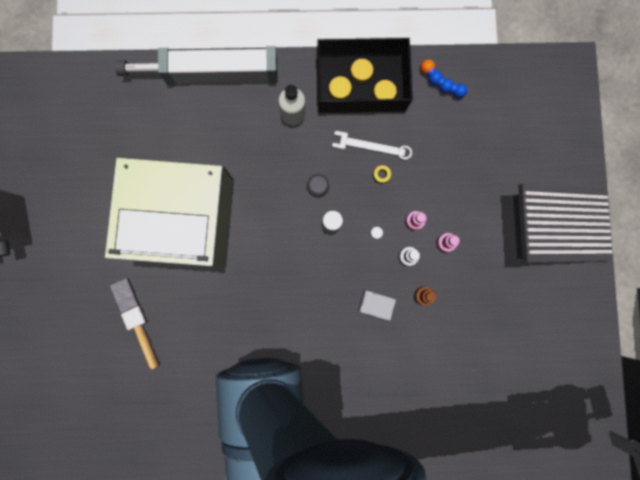

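Side view: the silver stepped part is at (350,190), or (410,257) in the top view. It could be confused with the pink parts at (317,182) and (341,166), the brown part at (389,185), the plain blank at (305,237), and the small white disc at (322,215). By the description I choose the silver one. The box is at (255,360) in the side view and (165,212) in the top view, with the hinge on the side towards the robot.

```bash
python3 - <<'E'
import cv2,numpy as np
s=cv2.imread('pics/side0.png');t=cv2.imread('pics/top0.png')
a=cv2.resize(s[165:215,325:375],(400,400),interpolation=2);b=cv2.resize(t[232:282,385:435],(400,400),interpolation=2)
cv2.imwrite('pics/c1.png',np.hstack([a,b]))
a=cv2.resize(s[260:480,150:350],(400,440),interpolation=2);b=cv2.resize(t[140:280,95:245],(400,373),interpolation=2)
b=cv2.copyMakeBorder(b,0,67,0,0,0);cv2.imwrite('pics/c2.png',np.hstack([a,b]))
E
```

```text
(no output)
```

View pics/c1.png

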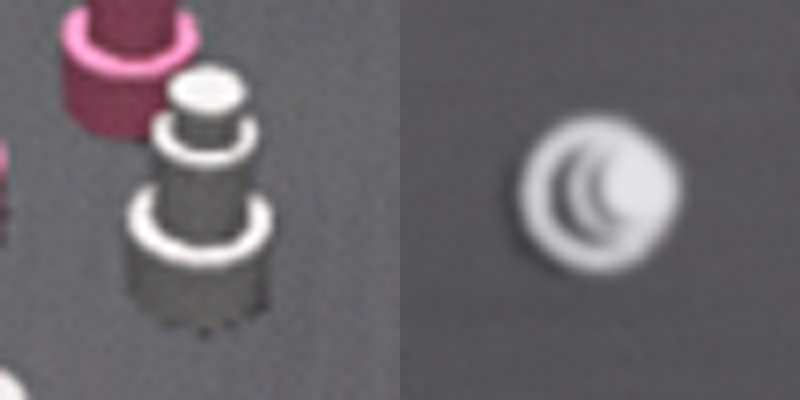

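View pics/c2.png

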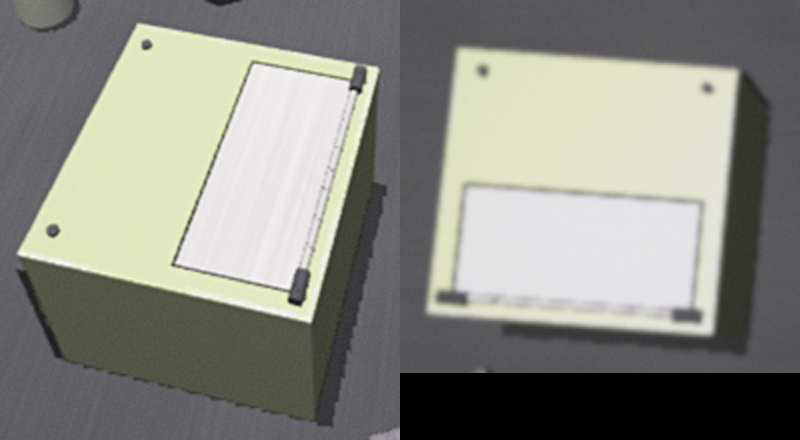

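The left crop confirms a silver three-step part. Its top is at about (350.9,176.2) and its foot ring at (350.0,192.5) in the side view; in the top view these are (415.6,255.4) and (409.8,256.3). The second crop shows the lid corners and flap clearly.

```bash
cat > m.py <<'E'
from h import *
s,t=load('side0'),load('top0')
print('top',tri((s,350.9,176.2),(t,415.6,255.4)));print('foot',tri((s,350,192.5),(t,409.8,256.3)))
S=[(218.5,272),(339,294),(305,421),(160,387)];T=[(222.5,165.5),(212.8,265.3),(105.5,257.4),(116.4,157.6)]
C=np.array([tri((s,*a),(t,*b))[0] for a,b in zip(S,T)]);print(C.round(4))
c=C.mean(0);ex=C[0]+C[3]-C[1]-C[2];ey=C[3]+C[2]-C[0]-C[1]
yaw=np.arctan2(ex[1],ex[0]);yaw2=np.arctan2(-ey[0],ey[1]);print(c,np.degrees([yaw,yaw2]),np.hypot(*ex[:2])/2,np.hypot(*ey[:2])/2)
y=(yaw+yaw2)/2;m=c+np.array([np.cos(y),np.sin(y),0])*-.042;print('mouth',m)
# flap corners in top at lid height 
for uv in [(465,184),(703,201),(693,310),(453,295)]: print(atz(t,95+(uv[0]-400)/2.667,140+uv[1]/2.667,.15).round(4))
for uv in [(250,63),(173,265)]: print(atz(s,150+uv[0]/2,260+uv[1]/2,.15).round(4))
print('blank',atz(t,333,221,.07))
st=r.get_state();M=R.from_rotvec(st['ee_rot']).as_matrix();print(M.round(3).tolist(),st['time_s'])
E
python3 m.py
```

```text
top (array([ 0.45999908, -0.29126692,  0.06562266]), [np.float64(0.0005330186303794593), np.float64(0.0005330186303795022)])
foot (array([ 0.45997312, -0.28908014,  0.02149975]), [np.float64(0.000339816837539552), np.float64(0.0003398168375395783)])
[[0.6378 0.0912 0.1464]
 [0.4476 0.1108 0.1475]
 [0.4676 0.3105 0.1486]
 [0.6557 0.2915 0.15  ]]
[0.55216473 0.2010264  0.14811653] [-5.82913849 -5.40727757] 0.190155535646948 0.2008731791735631
mouth [0.51036649 0.20513817 0.14811653]
[0.5576 0.2851 0.15  ]
[0.5415 0.1176 0.15  ]
[0.4644 0.125  0.15  ]
[0.4792 0.2926 0.15  ]
[0.5426 0.1208 0.15  ]
[0.558  0.2862 0.15  ]
blank [ 0.53467105 -0.12215466  0.07      ]
[[0.974, 0.225, -0.0], [0.225, -0.974, 0.001], [0.0, -0.001, -1.0]] 0.15
```

Emit:
play_rows([
  [0.1,-0.07,0],
  [0.25,-0.17,0],
  [0.4,-0.28,0],
  [0.55,-0.38,0],
  [0.7,-0.48,0],
  [0.82,-0.56,0],
  [0.9,-0.62,0],
  [0.957,-0.659,0],
], jaw=[0,0,0,0,0,0,0,0], spin=[0,0,0,0,0,0,0,0])

```text
time_s: 0.82
tcp_pos: [0.3042, -0.46, 0.2052]
ee_rot: [-3.12, -0.358, -0.0]
ft_force: [0.0, -0.6, 0.1]
opening: 0.0941
finger_force: 0.0
```

Emit:
play_rows([
  [0.1,-0.07,0],
  [0.25,-0.17,0],
  [0.4,-0.28,0],
  [0.55,-0.38,0],
  [0.7,-0.48,0],
  [0.82,-0.56,0],
  [0.9,-0.62,0],
  [0.957,-0.659,0],
  [0.957,-0.659,0],
  [0.957,-0.659,0],
  [0.957,-0.659,0],
], jaw=[0,0,0,0,0,0,0,0,0,0,0], spin=[0.08,0.16,0.24,0.32,0.4,0.467,0.467,0.467,0.467,0.467,0.467])

```text
time_s: 1.73
tcp_pos: [0.4594, -0.2912, 0.2053]
ee_rot: [3.114, -0.412, -0.001]
ft_force: [-0.0, -0.2, -0.2]
opening: 0.0938
finger_force: 0.0
```

```bash
python3 - <<'E'
from h import *
f=snap('wrist','w1');s=f['s'];print(s['time_s'],s['tcp_pos'],R.from_rotvec(s['ee_rot']).as_matrix().round(3).tolist(),s['qpos'])
for z in(0,.025,.055,.07):print(z,proj(f,[.46,-.29,z]))
E
```

```text
1.7333 [ 0.45938441 -0.29116884  0.20529293] [[0.966, -0.26, -0.0], [-0.26, -0.966, -0.0], [-0.0, 0.0, -1.0]] [-7.73264387e-01 -3.22070182e-03  1.82982925e+00 -3.76014012e-04
  1.31520549e+00  1.06068787e+00]
0 [321.48325458 210.29144328]
0.025 [321.38244934 215.72784017]
0.055 [321.24272904 223.26291548]
0.07 [321.16361611 227.52945256]
```

View pics/w1.png

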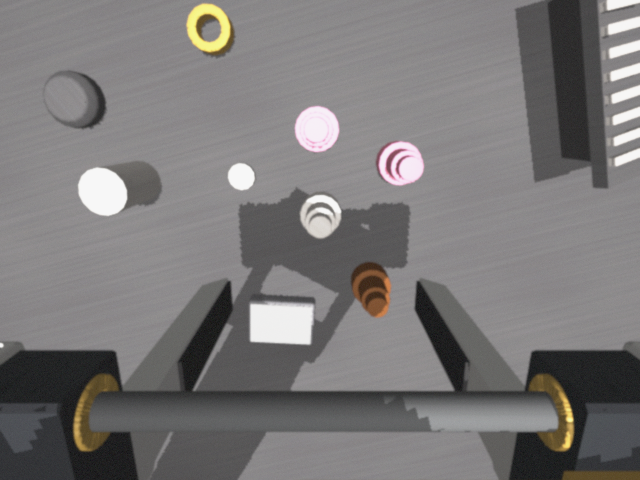

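The wrist view shows the silver shaft at about (320,215), clear of the pink parts at (317,129) and (400,163), the brown part at (371,290) and the blank at (103,191). I'll enlarge it to refine.

```bash
python3 -c "
import cv2;i=cv2.imread('pics/w1.png');cv2.imwrite('pics/c3.png',cv2.resize(i[185:245,290:350],(600,600),interpolation=2))"
```

```text
(no output)
```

View pics/c3.png

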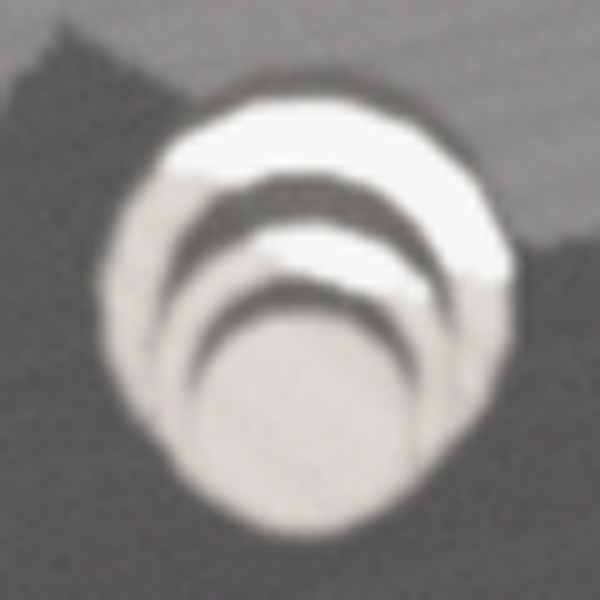

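The crop shows the foot ring centre at (320.8,214.3) and the top at (320.4,227.1). Both are within about 1 px of the prediction, so the position and the heights (25 and 70 mm) hold.

Emit:
play_rows([
  [0,-0.009,0.06],
  [0,-0.009,0.16],
  [0,-0.009,0.28],
  [0,-0.009,0.4],
  [0,-0.009,0.52],
  [0,-0.009,0.63],
  [0,-0.009,0.72],
  [0,-0.009,0.79],
  [0,-0.009,0.84],
  [0,-0.009,0.87],
  [0,-0.009,0.88],
  [0,-0.009,0.88],
], jaw=[0,0,0,0,0,0,0,0,0,0,0,0], spin=[0,0,0,0,0,0,0,0,0,0,0,0])

```text
time_s: 2.78
tcp_pos: [0.4602, -0.2889, 0.0293]
ee_rot: [-3.114, 0.411, 0.0]
ft_force: [-0.2, -0.6, -0.2]
opening: 0.0944
finger_force: 0.0
```

Emit:
play_rows([
  [0,0,0],
  [0,0,0],
  [0,0,0],
  [0,0,0],
  [0,0,0],
  [0,0,0],
  [0,0,0],
  [0,0,0],
  [0,0,0],
  [0,0,0],
  [0,0,0],
  [0,0,0],
], jaw=[1,1,1,1,1,1,1,1,1,1,1,1], spin=[0,0,0,0,0,0,0,0,0,0,0,0], newtons=60)

```text
time_s: 3.78
tcp_pos: [0.4604, -0.2886, 0.0294]
ee_rot: [-3.115, 0.411, -0.0]
ft_force: [0.7, -0.1, -0.9]
opening: 0.0268
finger_force: 60.0
```

Emit:
play_rows([
  [0,0,-0.03],
  [0,0,-0.08],
  [0,0,-0.17],
  [0,0,-0.29],
  [0,0,-0.42],
  [0,0,-0.56],
  [0,0,-0.69],
  [0,0,-0.81],
  [0,0,-0.9],
  [0,0,-0.96],
  [0,0,-1],
  [0,0,-1],
], jaw=[1,1,1,1,1,1,1,1,1,1,1,1], spin=[0,0,0,0,0,0,0,0,0,0,0,0])

```text
time_s: 4.78
tcp_pos: [0.4609, -0.2892, 0.2313]
ee_rot: [3.113, -0.41, 0.004]
ft_force: [0.4, 0.1, -2.4]
opening: 0.0264
finger_force: 60.0
```

Emit:
play_rows([
  [-0.007,-0.04,0],
  [-0.018,-0.11,0],
  [-0.033,-0.2,0],
  [-0.05,-0.3,0],
  [-0.065,-0.4,0],
  [-0.082,-0.5,0],
  [-0.098,-0.6,0],
  [-0.113,-0.69,0],
  [-0.125,-0.76,0],
  [-0.133,-0.816,0],
], jaw=[1,1,1,1,1,1,1,1,1,1], spin=[0,0,0,0,0,0,0,0,0,0])

```text
time_s: 5.62
tcp_pos: [0.4761, -0.1215, 0.2279]
ee_rot: [-3.114, 0.408, 0.004]
ft_force: [0.2, -0.7, -2.3]
opening: 0.0264
finger_force: 60.0
```

Emit:
play_rows([
  [-0.007,-0.04,0],
  [-0.018,-0.11,0],
  [-0.033,-0.2,0],
  [-0.05,-0.3,0],
  [-0.065,-0.4,0],
  [-0.082,-0.5,0],
  [-0.098,-0.6,0],
  [-0.113,-0.69,0],
  [-0.125,-0.76,0],
  [-0.133,-0.816,0],
], jaw=[1,1,1,1,1,1,1,1,1,1], spin=[0,0,0,0,0,0,0,0,0,0])

```text
time_s: 6.45
tcp_pos: [0.4932, 0.0417, 0.2288]
ee_rot: [-3.115, 0.41, 0.002]
ft_force: [-0.2, -0.8, -2.3]
opening: 0.0266
finger_force: 60.0
```

Emit:
play_rows([
  [-0.007,-0.04,0],
  [-0.018,-0.11,0],
  [-0.033,-0.2,0],
  [-0.05,-0.3,0],
  [-0.065,-0.4,0],
  [-0.082,-0.5,0],
  [-0.098,-0.6,0],
  [-0.113,-0.69,0],
  [-0.125,-0.76,0],
  [-0.133,-0.816,0],
  [-0.133,-0.816,0],
  [-0.133,-0.816,0],
], jaw=[1,1,1,1,1,1,1,1,1,1,1,1], spin=[-0.02,-0.04,-0.06,-0.08,-0.1,-0.12,-0.14,-0.157,-0.157,-0.157,-0.157,-0.157])

```text
time_s: 7.45
tcp_pos: [0.5101, 0.2048, 0.2292]
ee_rot: [3.137, -0.152, -0.001]
ft_force: [-0.4, 0.3, -2.7]
opening: 0.0261
finger_force: 60.0
```

```bash
python3 - <<'E'
from h import *
f=snap('side','s2');s=f['s'];M=R.from_rotvec(s['ee_rot']).as_matrix();print(s['time_s'],s['tcp_pos'],M.round(3).tolist(),s['qpos'].round(2),s['opening'])
d=np.array([.5105,.205,0])-s['tcp_pos'];print('norm',(M.T@d/.2).round(3))
t=s['tcp_pos'];print([proj(f,t+[0,0,h]).round(1).tolist() for h in(-.029,-.004,.041)])
E
```

```text
7.45 [0.51014232 0.20475772 0.22918387] [[0.995, -0.097, -0.001], [-0.097, -0.995, -0.001], [-0.0, 0.001, -1.0]] [ 0.18 -0.01  1.79 -0.    1.36  1.84] 0.026143754514088475
norm [ 0.002 -0.002  1.146]
[[284.6, 319.2], [283.7, 307.1], [281.8, 283.5]]
```

View pics/s2.png

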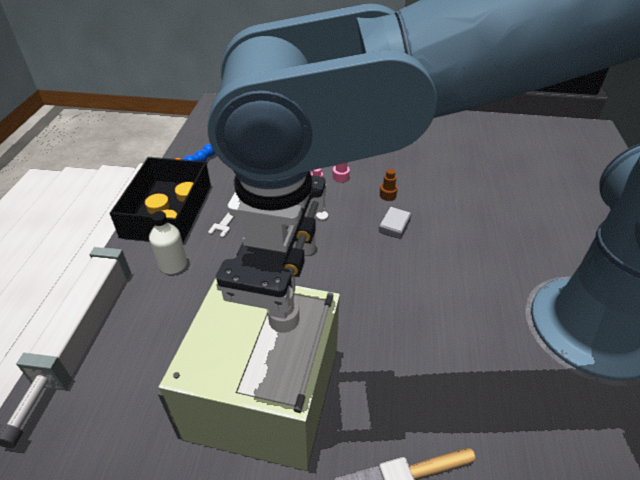

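The shaft is held upright, with its foot at (285,319) as predicted, over the flap's centre. Next I press down gradually.

Emit:
play_rows([
  [0,0,0.05],
  [0,0,0.11],
  [0,0,0.17],
  [0,0,0.22],
  [0,0,0.25],
  [0,0,0.28],
  [0,0,0.31],
  [0,0,0.34],
  [0,0,0.37],
  [0,0,0.4],
  [0,0,0.42],
  [0,0,0.42],
], jaw=[1,1,1,1,1,1,1,1,1,1,1,1], spin=[0,0,0,0,0,0,0,0,0,0,0,0])

```text
time_s: 8.5
tcp_pos: [0.5139, 0.205, 0.1472]
ee_rot: [-3.136, 0.154, -0.015]
ft_force: [8.4, -0.7, -0.7]
opening: 0.0262
finger_force: 60.0
```

Emit:
play_rows([
  [0,0,0.03],
  [0,0,0.07],
  [0,0,0.11],
  [0,0,0.15],
  [0,0,0.19],
  [0,0,0.23],
  [0,0,0.27],
  [0,0,0.31],
  [0,0,0.34],
  [0,0,0.36],
  [0,0,0.365],
  [0,0,0.365],
], jaw=[1,1,1,1,1,1,1,1,1,1,1,1], spin=[0,0,0,0,0,0,0,0,0,0,0,0])

```text
time_s: 9.5
tcp_pos: [0.5097, 0.2047, 0.0713]
ee_rot: [3.137, -0.154, -0.001]
ft_force: [5.1, -0.7, -4.3]
opening: 0.0264
finger_force: 60.0
```

```bash
python3 - <<'E'
from h import *
f=snap('side','s3');s=f['s'];print(s['time_s'],s['tcp_pos'],s['ft_force'],s['opening'],s['wrist_torque'])
i=cv2.imread('pics/s3.png')[200:470,150:350];j=snap('wrist','w3')['image'][:,:,::-1]
cv2.imwrite('pics/c4.png',np.hstack([cv2.resize(i,(400,540),interpolation=2),cv2.copyMakeBorder(cv2.resize(j,(400,300)),0,240,0,0,0)]))
E
```

```text
9.5 [0.50974542 0.20467824 0.07125303] [ 5.05462395 -0.68287595 -4.29244249] 0.02638413919354558 [-0.08161439 -1.15180712 -0.00990332]
```

View pics/c4.png

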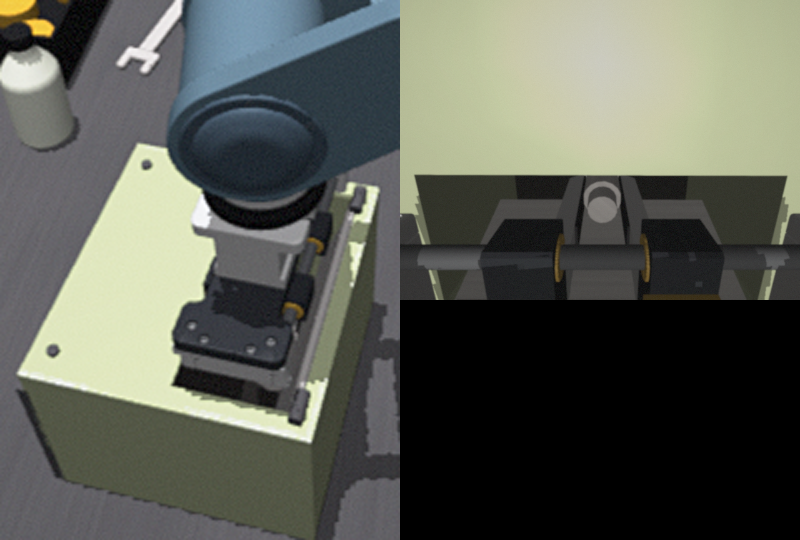

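The flap is open. The shaft is upright in the fingers, inside the mouth (wrist view, right half, about (602,205)), with its top about 38 mm below the lid. I release it and let it settle.

Emit:
play_rows([
  [0,0,0],
  [0,0,0],
  [0,0,0],
  [0,0,0],
  [0,0,0],
  [0,0,0],
  [0,0,0],
  [0,0,0],
  [0,0,0],
  [0,0,0],
  [0,0,0],
  [0,0,0],
], jaw=[0,0,0,0,0,0,0,0,0,0,0,0], spin=[0,0,0,0,0,0,0,0,0,0,0,0])

```text
time_s: 10.6
tcp_pos: [0.5102, 0.2048, 0.0724]
ee_rot: [3.138, -0.154, -0.0]
ft_force: [3.7, -2.4, 0.3]
opening: 0.0938
finger_force: 2.3
```

```bash
python3 - <<'E'
from h import *
f=snap('wrist','w4');s=f['s'];print(s['time_s'],s['tcp_pos'],s['ft_force'],s['opening'])
E
```

```text
10.6 [0.51017706 0.20476862 0.0724375 ] [ 3.68480578 -2.43434464  0.34112747] 0.09381922362997674
```

View pics/w4.png

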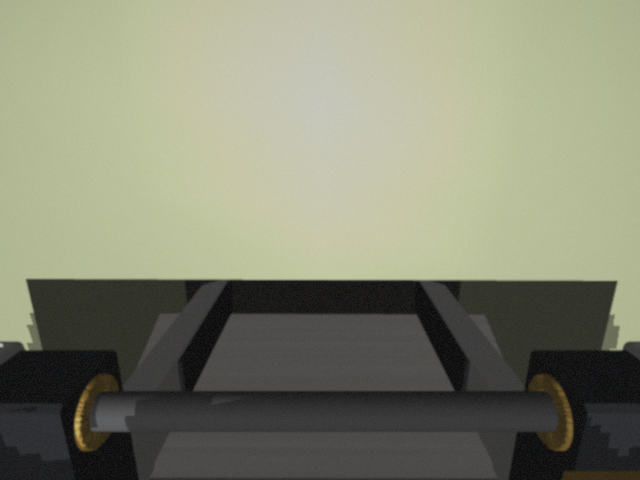

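The shaft has dropped out of the fingers and been pushed under the solid lid. I withdraw slowly.

Emit:
play_rows([
  [0,0,-0.02],
  [0,0,-0.05],
  [0,0,-0.09],
  [0,0,-0.13],
  [0,0,-0.17],
  [0,0,-0.21],
  [0,0,-0.25],
  [0,0,-0.29],
  [0,0,-0.33],
  [0,0,-0.37],
  [0,0,-0.41],
  [0,0,-0.45],
], jaw=[0,0,0,0,0,0,0,0,0,0,0,0], spin=[0,0,0,0,0,0,0,0,0,0,0,0])

```text
time_s: 11.65
tcp_pos: [0.5084, 0.2052, 0.162]
ee_rot: [-3.138, 0.153, 0.007]
ft_force: [0.6, 0.7, -0.5]
opening: 0.0941
finger_force: 0.0
```

Emit:
play_rows([
  [0,0,-0.04],
  [0,0,-0.08],
  [0,0,-0.14],
  [0,0,-0.22],
  [0,0,-0.32],
  [0,0,-0.44],
  [0,0,-0.56],
  [0,0,-0.68],
  [0,0,-0.8],
  [0,0,-0.88],
  [0,0,-0.9],
  [0,0,-0.9],
], jaw=[0,0,0,0,0,0,0,0,0,0,0,0], spin=[0,0,0,0,0,0,0,0,0,0,0,0])

```text
time_s: 12.65
tcp_pos: [0.5105, 0.205, 0.3441]
ee_rot: [-3.137, 0.153, -0.004]
ft_force: [0.1, 0.2, 0.4]
opening: 0.094
finger_force: 0.0
```

```bash
python3 - <<'E'
from h import *
f=snap('side','s5');s=f['s'];print(s['time_s'],s['tcp_pos'],s['ft_force'],s['opening'])
i=cv2.imread('pics/s5.png')[180:470,120:360];j=snap('wrist','w5')['image'][:,:,::-1]
cv2.imwrite('pics/c5.png',np.hstack([cv2.resize(i,(400,483),interpolation=2),cv2.copyMakeBorder(cv2.resize(j,(400,300)),0,183,0,0,0)]))
E
```

```text
12.65 [0.51052629 0.20496492 0.34405965] [0.07684409 0.2182098  0.39181237] 0.09401946371165212
```

View pics/c5.png

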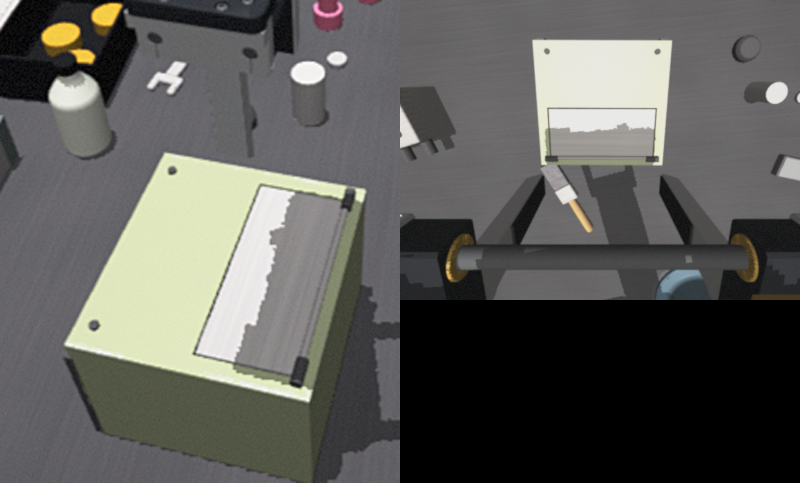

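The flap is fully shut and flush. The fingers are empty and clear of the box, and the blank is still standing at left-half (308,93).

```bash
python3 -c "
from station import r
print(r.sign_off())"
```

```text
the job is handed in; nothing more can be done
None
```

The shaft went through the flap into the finished-parts box and was let go about 38 mm below the lid; the flap is shut flush, the blank was left standing untouched, and the job was handed in at about 12.7 s, though I did not look at the shaft again once it was inside.

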